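Load a drilling jig and hold its clamp arm ready

ROBOT

A 6-joint arm with a two-finger parallel gripper is mounted at the origin on the work surface. World frame = base frame: x ahead of the robot, y to its left, z up, the work surface at z = 0. Lengths are in m, angles in rad, forces in N, time in s.
With the tool pointing down it reaches from about 0.3 to 0.775 m from the base axis. Payload 14.6 kg.
Tool frame: the origin (TCP) lies midway between the tips of the shut fingers; the grasp point (between the pads) lies 19 mm behind it (ctrl.grip_depth is the z of the grasp point in the tool frame, in m); z points along the fingers, y is the line along which they close (so a half turn about z gives the same grasp; the last joint's range is limited). The gripper opens to 94 mm and grips with 3 to 60 N. Pads are 16 mm wide; open, the fingers measure 119 mm over their backs; the gripper's body (75 mm by 177 mm) begins 78 mm behind the grasp point.
Start: joints at [-1.356, 0.3, 1.521, -0, 1.321, -0.067], TCP at [0.153, -0.528, 0.205] pointing down, gripper open.
Joint ranges: [-3.03, 3.03], [-0.79, 2.21], [0.23, 2.52], [-1.04, 4.18], [0, 3.07], [-2.55, 2.55]. Speed limits (rad/s): [2.22, 2.22, 2.57, 3.14, 3.14, 3.14].

INTERFACE

Orientations are given as [roll, pitch, yaw] about the fixed x, y, z axes, in that order (R = Rz(yaw) Ry(pitch) Rx(roll)).
In Python, from station import ctrl gives the robot as it stands. The module is installed in compiled form; this text tells all that it offers.
- The arm moves only by the tool carry_out, never from a script. Its argument "commands" is a list of rows, each a list of 3 entries, a list of its own where there are three numbers: the closure, from 0 (fully open) to 1 (shut), then the shift along the tool's x, y, z in mm, then the turn, a rotation vector about the tool's x, y, z in rad. In form: [[gripper, [tx, ty, tz], [wx, wy, wz]], ...]. A call has 1 to 10 rows; each row shifts and turns the commanded pose from where the row before left it, along the tool's axes as they then stand; what a row does not reach is not made up. A row lasts 1/8 s, in which the tool goes at most 62.5 mm and 10.7 degrees, less where a joint would pass 70% of its speed; a pose out of reach is approached as far as the arm can. A call with a gripper value outside its range is refused whole. The fingers move at their own pace and stop on an object; "squeeze" is the grip in N (left out, the last holds). Time passes only in rows, so rows that do not move let the fingers close. It gives the time, the measured TCP pose, the force, the opening and the grip force at its end, in the units of the state.
- ctrl.get_obs(): the state, without advancing time (a new reading comes with each control period).
- ctrl.camera(name): name is "side" or "top"; returns a dict with "img" (480x640x3 uint8, blue, green, red), "camera_matrix" (3x3 intrinsics, pixels), "rvec" (rotation vector, rad) and "tvec" (3), from world to camera coordinates, as OpenCV has them. Camera axes: x right, y down, z forward; pixel columns grow to the right and rows downward; lengths in m; the calibration is good to about 2 mm. A picture is of the moment at which its call begins. There is no depth.
- ctrl.hand_in(): hands the job in; it is judged then, once.
Trained networks look in the newest picture that a camera, given by its name, has taken for a name from the list of things; names that differ only in an ending like _2 or _b are one class to them, and where a whole thing is asked for, a point or a joint stands for the part that bears it (a point fixed in the world has none). Each returns a list of dicts, best first, with "score" (0 to 1); they miss things now and then, are a little off and sometimes report something else, mostly with a low value. They report only what shows in the picture. A call takes as long as a camera call. They do not tell look-alikes from the thing itself.
- ctrl.outline_of(thing, camera): "region" (480x640 bool, what is visible of it).
- ctrl.place_of(thing, camera): "at" ([x, y, z] in m, in world coordinates, good to about 4 mm: a listed point, or the origin of a listed thing).
The state is a dict: "time_s": time; "qpos": joint angles; "joint_vel": joint speeds; "tau": joint torques, N m; "ee_pos": TCP position; "eef_rot": TCP orientation; "force": force on the tool from outside, world axes, zero at the start; "moment": the same for the moment, N m; "grip_width": finger opening in m; "grip_force": force on a finger pad.
Only numpy, scipy, OpenCV 4.12 (cv2) and the standard library are available. Lean on these libraries where they do the work, as an engineer would, in place of code of your own. Each camera call takes 0.05 s, during which the arm holds its last target. There are 200 camera calls.

TASK

Put the drill-guide block into the pocket of the drilling jig and press it fully home, until its top is flush with the top of the jig. Then pick up the cast clamp arm by its balance point and bring it over the jig, its heavy round head above the guide block and its eye above the jig's stud. Finish still holding it there, level and still, its underside about 6 cm above the top of the jig, and leave everything else on the bench where it is.

Things in the scene. Friction and masses are not known exactly. Their poses are not given: they have to be found in the camera images.
- jig: drilling jig, fixed to the bench: a wooden block 220 x 110 mm (x, y), its top 46 mm above the bench, on a slightly larger aluminium foot plate (250 x 130 x 10 mm). Origin at the bench under its middle, x along its length, z up. A rectangular pocket lies towards its +x end, an upright stud towards its -x end
- jig_pocket (a point): middle of the pocket's mouth, level with the jig's top, 80 mm from the jig's middle along its +x. The pocket is 59 mm (jig x) by 39 mm (jig y) and 26 mm deep when its floor is down; axes as the jig's
- jig_stud (a point): foot of the stud, level with the jig's top, 80 mm from the jig's middle along its -x. The stud is an upright steel pin 12 mm in diameter and 25 mm high, on a 26 mm washer
- ejector (a joint): the floor of the pocket is an ejector plate that slides stiffly: 0 = fully up (pocket only 18 mm deep), 0.008 m = fully down (26 mm deep). It starts up or nearly so, stays where it is left, carries the block's weight, and goes down under a push of about 6 N or more (10 to 15 N is ample)
- guide_block: drill-guide block, loose: plain aluminium block 56 x 36 x 26 mm (x, y, z) with three round drill bushes in a row along x in its top, 0.15 kg. Origin at the middle of its underside, z up. It goes into the pocket the same side up, its long side along the pocket's, either way round, with about 1.5 mm of play on each side; the part in the pocket cannot be gripped, so let go of it when partly in and push on the middle of its top
- clamp_arm: cast clamp arm of dark iron, loose, about 0.65 kg, 201 mm long, lying flat: a heavy solid round head (54 mm in diameter, 34 mm high) at its +x end, a straight bar (18 mm wide, from 6 to 28 mm above its underside), and a small ring-shaped eye (28 mm outside diameter, 28 mm high) at its -x end. Origin on the underside, midway between the centres of head and eye; z up. The clear bar runs from 53 mm on the head side of the origin to 66 mm on the eye side
- clamp_head (a point): centre of the head, on the underside: 80 mm from the arm's origin along its +x
- clamp_eye (a point): centre of the eye, on the underside: 80 mm from the arm's origin along its -x
- clamp_balance (a point): balance point (centre of mass) of the clamp arm: on the bar's centre line, 30 mm from the arm's origin towards the head (50 mm from the head's centre), 17 mm above the underside
- glue_bottle: white glue bottle, 68 mm in diameter, 200 mm high, to be left alone; origin under its middle
- folding_rule: closed folding rule, 230 x 16 x 15 mm, to be left alone; origin under its middle, x along it
- offcut: white board offcut, 90 x 60 x 19 mm, to be left alone; origin under its middle
- tape_roll: roll of paper tape lying flat, 90 mm in diameter, 25 mm high, to be left alone; origin under its middle
- screw_tray: open orange tray with screws, 120 x 90 x 40 mm, to be left alone; origin under its middle
- screwdriver: black-handled screwdriver, to be left alone; x along it
- cup_hinge: steel cabinet hinge about 85 x 45 x 16 mm, to be left alone; origin under its plate
Things that resemble listed ones, but are neither listed nor needed, are in the scene too. Of the things that look like the guide_block, take the one that is farthest to the robot's right at the start.

How it is judged:
On the way, in this order (a step that is already met when the one before it is completed fails the run):
1. the guide block is pressed home in the pocket, its top flush with the jig's top (within 2 mm) (z of guide_block in the frame of jig below 0.0218 m and horizontal distance between guide_block and jig_pocket below 0.005 m and angle between guide_block's own z axis and vertical below 0.06 rad), for 0.2 s.
2. the clamp arm is lifted clear of the bench in the fingers (contact force between the fingers and clamp_arm above 1 N and height (world z) of clamp_balance above 0.06 m), for 0.2 s.
At the end, for the whole second after the job is handed in: Block top within 2 mm of flush in the pocket; clamp arm held only by the fingers, within 18 mm of its balance point, level within 0.1 rad, still, underside 35 to 90 mm above the jig top, head and eye each within 20 mm horizontally of over the pocket middle and the stud (all of step 1 and contact force between the fingers and clamp_arm above 1 N and z of clamp_arm in the frame of jig between 0.081 and 0.136 m and angle between clamp_arm's own z axis and vertical below 0.1 rad and horizontal distance between clamp_head and jig_pocket below 0.02 m and horizontal distance between clamp_eye and jig_stud below 0.02 m and horizontal distance between the grasp point and clamp_balance below 0.018 m and linear speed of clamp_arm below 0.03 m/s and contact force between clamp_arm and jig below 0.1 N); the arm keeps its last pose, push and grip.
It fails at once if something else on the bench is shifted by more than 30 mm (distance of any of glue_bottle, folding_rule, offcut, tape_roll, screw_tray, screwdriver, cup_hinge from where it was at the start of the episode above 0.03 m).
It also fails if it takes over 62 s, if anything falls off the work surface, if the arm or the gripper's body presses on something with over 40 N, if the wrist force passes 120 N, or if a joint passes its speed limit or range.

## Working session

There is one attempt and no reset: what is moved stays moved. The work goes in short steps, Python scripts to look and compute and a tool call to move; the robot and the scene stay as the last step left them, time stands still between calls to the robot, and variables do not carry over. Pictures are saved under pics/ and viewed, at most 10 in all, crops included, and the job is handed in when it is done.

Besides the shell and the picture viewer there is one more tool, called after "Call:" in YAML: its name, and indented under it one key for each argument. carry_out: Moves the arm, as the interface text tells. Its arguments: {"type":"object","properties":{"commands":{"type":"array","items":{"type":"array"}},"squeeze":{"type":"number"}},"required":["commands"]}

```bash
mkdir -p pics; cat > h.py <<'E'
import numpy as np, cv2
from station import ctrl
def P(c):
    R=cv2.Rodrigues(np.array(c["rvec"],float))[0]; return np.array(c["camera_matrix"]),R,np.array(c["tvec"],float).ravel()
def onplane(c,uv,z):
    K,R,t=P(c); d=R.T@np.linalg.inv(K)@np.array([uv[0],uv[1],1.]); o=-R.T@t
    return o+d*(z-o[2])/d[2]
def proj(c,X):
    K,R,t=P(c); return cv2.projectPoints(np.array(X,float).reshape(-1,3),R,t,K,None)[0].reshape(-1,2)
def tri(c1,p1,c2,p2):
    M=[]
    for c in(c1,c2):
        K,R,t=P(c); M.append(K@np.c_[R,t])
    X=cv2.triangulatePoints(M[0],M[1],np.array(p1,float).reshape(2,1),np.array(p2,float).reshape(2,1)).ravel(); return X[:3]/X[3]
E
python3 - <<'E'
from h import *
for n in("top","side"):
    c=ctrl.camera(n); cv2.imwrite(f"pics/{n}0.png",c["img"]); np.save(f"{n}0.npy",c,allow_pickle=True)
    K,R,t=P(c); print(n,np.round(-R.T@t,3),np.round(K,0).tolist())
    for th in("jig","jig_pocket","jig_stud","guide_block","clamp_arm","clamp_head","clamp_eye","clamp_balance","glue_bottle","screw_tray","tape_roll","offcut","folding_rule","screwdriver","cup_hinge"):
        print(th,[(np.round(d["at"],3).tolist(),round(d["score"],2)) for d in ctrl.place_of(th,n)[:4]])
o=ctrl.get_obs();print({k:np.round(v,3).tolist() for k,v in o.items()})
E
```

```text
top [ 0.347 -0.007  1.207] [[491.0, 0.0, 320.0], [0.0, 491.0, 239.0], [0.0, 0.0, 1.0]]
jig [([0.568, -0.008, -0.002], 0.81), ([0.584, -0.29, -0.0], 0.15)]
jig_pocket [([0.637, -0.027, 0.047], 0.92)]
jig_stud [([0.486, 0.014, 0.046], 0.97), ([0.564, -0.006, -0.004], 0.67)]
guide_block [([0.659, -0.18, 0.002], 0.93), ([0.583, -0.29, -0.002], 0.67), ([0.552, -0.182, -0.002], 0.64)]
clamp_arm [([0.5, 0.275, 0.003], 0.81), ([0.565, -0.006, -0.002], 0.27)]
clamp_head [([0.579, 0.263, 0.001], 0.88)]
clamp_eye [([0.423, 0.293, -0.001], 0.58)]
clamp_balance [([0.528, 0.268, 0.019], 0.61)]
glue_bottle [([0.578, -0.48, -0.004], 0.77)]
screw_tray [([0.775, 0.209, -0.002], 0.95)]
tape_roll [([0.794, 0.018, -0.001], 0.96)]
offcut [([0.795, 0.019, -0.002], 0.64), ([0.789, -0.213, 0.002], 0.58)]
folding_rule [([0.34, -0.142, 0.001], 0.96), ([0.578, -0.478, -0.005], 0.66)]
screwdriver [([0.347, 0.158, 0.002], 0.95)]
cup_hinge [([0.618, 0.503, -0.003], 0.72), ([0.776, 0.21, -0.002], 0.6), ([0.786, -0.214, 0.004], 0.49)]
side [ 0.428 -1.175  0.994] [[612.0, 0.0, 318.0], [0.0, 612.0, 238.0], [0.0, 0.0, 
[... 512 characters left out ...]
16], 0.44)]
clamp_balance [([0.526, 0.267, 0.012], 0.77)]
glue_bottle [([0.585, -0.477, -0.002], 0.63)]
screw_tray [([0.777, 0.21, 0.0], 0.75)]
tape_roll [([0.799, 0.022, 0.0], 0.95)]
offcut [([0.786, -0.209, 0.002], 0.74)]
folding_rule [([0.339, -0.14, -0.001], 0.98)]
screwdriver [([0.344, 0.162, -0.0], 0.75)]
cup_hinge [([0.619, 0.498, 0.002], 0.81)]
{'time_s': 1.6, 'qpos': [-1.356, 0.3, 1.521, 0.0, 1.321, -0.067], 'joint_vel': [0.001, 0.001, 0.001, 0.0, -0.0, -0.0], 'tau': [0.001, -53.166, -35.291, 0.071, 0.021, -0.0], 'ee_pos': [0.153, -0.528, 0.205], 'eef_rot': [3.142, 0.0, 0.282], 'force': [0.287, -0.058, -0.621], 'moment': [0.035, -0.0, -0.019], 'grip_force': 0.0, 'grip_width': 0.094}
```

View pics/top0.png

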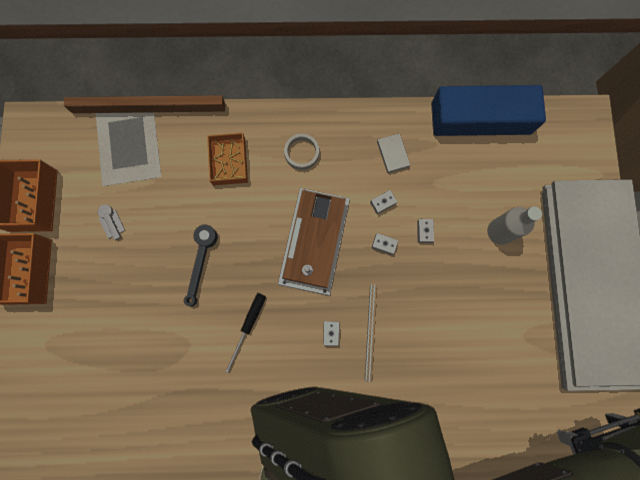

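View pics/side0.png

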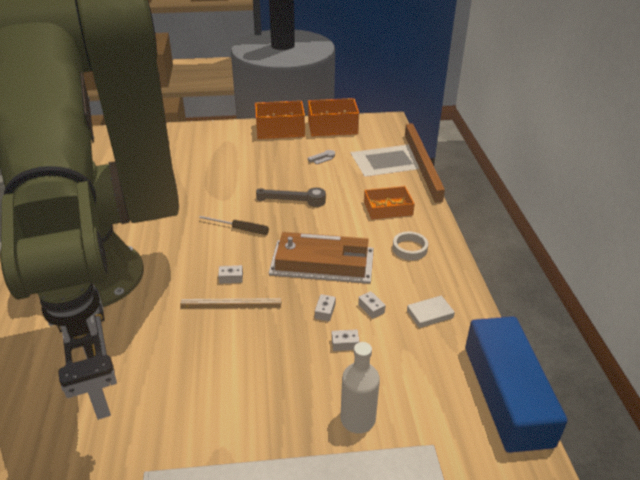

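The top view shows four guide-block look-alikes, at pixels (384,202), (385,243), (426,231) and (332,333). The one farthest to the robot's right is at (426,231), about world (0.584, -0.288). The jig is at (315,240) with its pocket at (322,206) and stud at (307,270). The clamp arm runs from its head at (205,236) to its eye at (191,299). The side view agrees: the block is at (345,341), the jig at (323,256) and the clamp at (292,196).

I'll fit the silhouettes in both views with z left free.

```bash
cat > fit.py <<'E'
from h import *
from scipy.optimize import minimize
def box(a,b,z0,z1,ox=0): return np.array([[ox+sx*a/2,sy*b/2,z] for sx in(-1,1) for sy in(-1,1) for z in(z0,z1)])
def cyl(ox,r,z0,z1): return np.array([[ox+r*np.cos(t),r*np.sin(t),z] for t in np.linspace(0,6.28,24) for z in(z0,z1)])
PARTS={"guide_block":[box(.056,.036,0,.026)],
"clamp_arm":[cyl(.08,.027,0,.034),box(.12,.018,.006,.028),cyl(-.08,.014,0,.028)],
"jig":[box(.25,.13,0,.01),box(.22,.11,.01,.046),cyl(-.08,.006,.046,.071)]}
S=4
def sil(c,parts,p):
    x,y,z,w=p; R=cv2.Rodrigues(np.array([0,0,w]))[0]; m=np.zeros((480*2,640*2),np.uint8)
    for q in parts:
        h=cv2.convexHull(((proj(c,q@R.T+[x,y,z])+.5)*2*16).astype(np.int32)); cv2.fillConvexPoly(m,h,255,cv2.LINE_AA,4)
    return m
def fit(thing,cams,x0,near=.04,freez=True):
    ms=[]
    for n,c in cams:
        for d in ctrl.outline_of(thing,n):
            v,u=np.nonzero(d["region"])
            if len(u) and np.linalg.norm(onplane(c,(u.mean(),v.mean()),.02)[:2]-x0[:2])<near:
                ms.append((c,cv2.resize(d["region"].astype(np.uint8)*255,None,fx=2,fy=2,interpolation=cv2.INTER_NEAREST))); break
    def cost(p):
        t=0
        for c,m in ms:
            s=cv2.GaussianBlur(sil(c,PARTS[thing],p),(0,0),1.5).astype(float);g=cv2.GaussianBlur(m,(0,0),1.5).astype(float)
            t+=((s-g)**2).sum()/(m>0).sum()/65025
        return t
    best=None
    sx=np.array(x0,float); sim=[sx]+[sx+e for e in np.diag([.008,.008,.006,.15])]
    r=minimize(cost,sx,method="Nelder-Mead",options=dict(initial_simplex=sim,xatol=1e-4,fatol=1e-5,maxiter=300))
    print(thing,len(ms),"xyz",np.round(r.x[:3],4),"yaw",round(r.x[3],3),"cost",round(r.fun,3)); return r.x
E
python3 - <<'E'
from fit import *
cams=[(n,ctrl.camera(n)) for n in("top","side")]
fit("guide_block",cams,[.584,-.288,0,0.])
fit("jig",cams,[.567,-.006,0,-.25])
fit("clamp_arm",cams,[.499,.277,0,-.18])
for th in("jig_pocket","jig_stud","clamp_head","clamp_eye"): print(th,[np.round(d["at"],3).tolist() for n in("top","side") for d in ctrl.place_of(th,n)[:1]])
E
```

```text
guide_block 2 xyz [ 0.5816 -0.2835  0.0006] yaw -0.044 cost 0.116
jig 1 xyz [ 0.5646  0.0135 -0.0157] yaw -0.228 cost 0.004
clamp_arm 2 xyz [0.4988 0.2763 0.0016] yaw -0.211 cost 0.108
jig_pocket [[0.638, -0.027, 0.045], [0.645, -0.024, 0.043]]
jig_stud [[0.486, 0.008, 0.042], [0.488, 0.012, 0.047]]
clamp_head [[0.584, 0.262, -0.001], [0.772, 0.208, -0.002]]
clamp_eye [[0.425, 0.29, -0.002], [0.421, 0.292, -0.002]]
```

Call:
carry_out:
  commands:
    - [0.2, [53.3, -12.8, 0], [0, 0, 0]]
    - [0.2, [53.3, -12.8, 0], [0, 0, 0]]
    - [0.2, [53.3, -12.8, 0], [0, 0, 0]]
    - [0.2, [53.3, -12.8, 0], [0, 0, 0]]
    - [0.2, [53.3, -12.8, 0], [0, 0, 0]]
    - [0.2, [53.3, -12.8, 0], [0, 0, 0]]
    - [0.2, [53.3, -12.8, 0], [0, 0, 0]]
    - [0.2, [53.3, -12.8, 0], [0, 0, 0]]
    - [0.2, [53.3, -12.8, 0], [0, 0, 0]]
    - [0.2, [0, 0, 0], [0, 0, 0]]

```text
time_s: 3.65
ee_pos: [0.5838, -0.2819, 0.2045]
eef_rot: [-3.141, 0.0, 0.286]
force: [-0.2, -0.9, -0.7]
grip_width: 0.0754
grip_force: 0.0
```

```bash
python3 - <<'E'
import cv2,numpy as np
a=cv2.imread("pics/top0.png")[180:300,275:445]
b=cv2.imread("pics/side0.png")[225:360,265:405]
cv2.imwrite("pics/c1.png",np.vstack([cv2.resize(a,(800,565),interpolation=cv2.INTER_CUBIC)]))
E
```

```text
(no output)
```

View pics/c1.png

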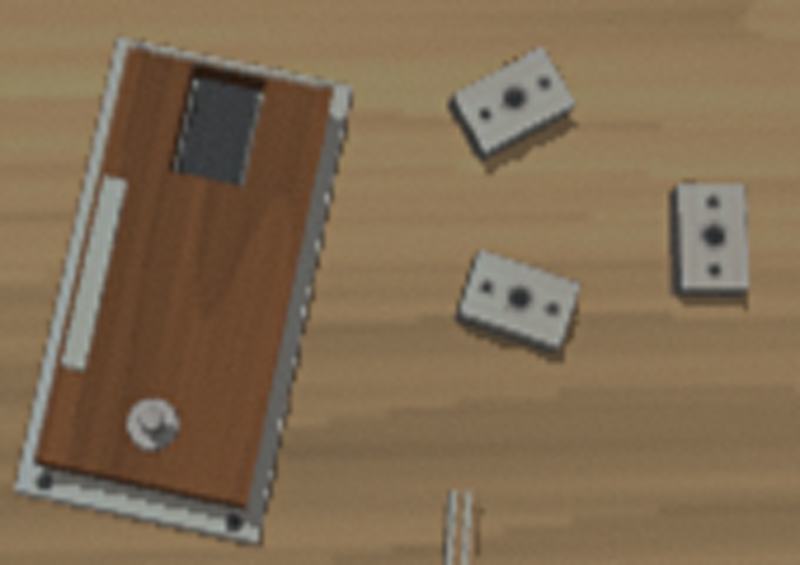

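The crop shows the target block's bushes at crop (713,202), (713,236) and (714,270), so its long side is nearly along x. The jig top corners are near (131,47), (333,90), (245,505) and (37,463), the pocket is at about (218,125), and the stud washer is at (152,424).

```bash
python3 - <<'E'
from h import *
c=np.load("top0.npy",allow_pickle=True).item(); s=np.load("side0.npy",allow_pickle=True).item()
f=lambda p,z:onplane(c,(275+(p[0]+.5)/4.706-.5,180+(p[1]+.5)/4.706-.5),z)
def rect(n,ps,z):
    X=np.array([f(p,z)[:2] for p in ps]); d=[X[1]-X[0],X[2]-X[1],X[3]-X[2],X[0]-X[3]]
    a=(X[1]+X[0]-X[2]-X[3]);print(n,X.mean(0).round(4),"sides",np.round([np.linalg.norm(q) for q in d],4),"yaw",round(np.arctan2(a[1],a[0]),3))
rect("jigtop",[(131,47),(333,90),(245,505),(37,463)],.046)
rect("foot",[(118,38),(350,90),(260,543),(15,490)],.01)
rect("pocket",[(192,68),(266,83),(243,185),(172,170)],.046)
rect("block",[(682,183),(745,183),(748,290),(682,290)],.026)
print("stud washer",f((152,424),.047).round(4),"bushes",[f(p,.026).round(4)[:2] for p in((713,202),(713,236),(714,270))])
# side-view edge lists for heights: triangulate block bushes by detection in side view
a=s["img"][325:355,325:365]; cv2.imwrite("pics/c2.png",np.hstack([cv2.resize(a,(400,300),interpolation=cv2.INTER_CUBIC),cv2.resize(s["img"][228:288,265:385],(400,200),interpolation=cv2.INTER_CUBIC)[:,:,:].repeat(1,0) if 0 else cv2.copyMakeBorder(cv2.resize(s["img"][228:288,265:345],(400,300),interpolation=cv2.INTER_CUBIC),0,0,0,0,0)]))
E
```

```text
jigtop [ 0.5634 -0.0096] sides [0.1074 0.2201 0.1067 0.2218] yaw -0.229
foot [ 0.563  -0.0091] sides [0.1276 0.2464 0.1297 0.2481] yaw -0.224
pocket [ 0.6402 -0.027 ] sides [0.0392 0.0556 0.0374 0.0553] yaw -0.221
block [ 0.5818 -0.2854] sides [0.0331 0.0571 0.0344 0.0571] yaw -0.045
stud washer [0.4859 0.0095 0.047 ] bushes [array([ 0.6001, -0.2858]), array([ 0.5819, -0.2847]), array([ 0.5639, -0.2842])]
```

View pics/c2.png

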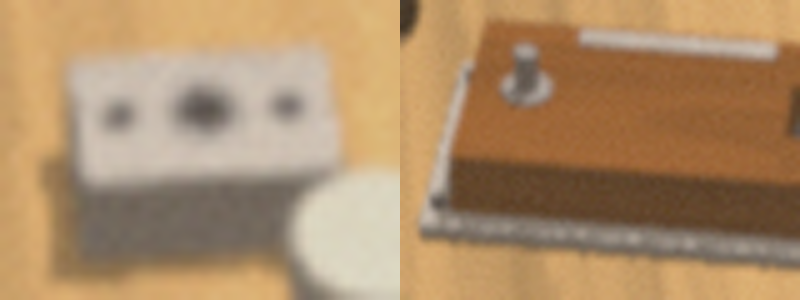

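The left half shows the block from the side, with its middle bush at side pixel about (344.9,335.5) and the bottle cap in front of its corner. The right half shows the stud washer at about (289.5,244.9).

```bash
python3 - <<'E'
from h import *
c=np.load("top0.npy",allow_pickle=True).item(); s=np.load("side0.npy",allow_pickle=True).item()
g=lambda p:(275+(p[0]+.5)/4.706-.5,180+(p[1]+.5)/4.706-.5)
print("block top",tri(c,g((713,236)),s,(344.9,335.5)).round(4),"stud foot",tri(c,g((152,424)),s,(289.6,244.9)).round(4))
E
```

```text
block top [ 0.5815 -0.2846  0.0264] stud foot [0.4846 0.0094 0.0479]
```

Call:
carry_out:
  commands:
    - [0.2, [0, 0, 30], [0, 0, 0.165]]
    - [0.2, [0, 0, 30], [0, 0, 0.165]]
    - [0.2, [-1.8, 3, 30], [0, 0, 0]]
    - [0.2, [0, 0, 30], [0, 0, 0]]
    - [0.2, [0, 0, 0], [0, 0, 0]]

```text
time_s: 4.28
ee_pos: [0.5782, -0.2872, 0.0836]
eef_rot: [-3.14, 0.004, -0.049]
force: [0.5, -0.2, -0.1]
grip_width: 0.0749
grip_force: 0.0
```

Call:
carry_out:
  commands:
    - [0.2, [3.5, -2.2, 25], [0, 0, 0]]
    - [0.2, [0, 0, 25], [0, 0, 0]]
    - [0.2, [0, 0, 20], [0, 0, 0]]
    - [0.2, [0, 0, 0], [0, 0, 0]]
    - [0.2, [0, 0, 0], [0, 0, 0]]
  squeeze: 25

```text
time_s: 4.9
ee_pos: [0.5839, -0.2855, 0.0168]
eef_rot: [3.141, -0.001, -0.048]
force: [-0.0, -0.2, 0.1]
grip_width: 0.0755
grip_force: 0.0
```

Call:
carry_out:
  commands:
    - [0.2, [-2, 0, 3], [0, 0, 0]]
    - [0.2, [0, 0, 0], [0, 0, 0]]
    - [0.8, [0, 0, 0], [0, 0, 0]]
    - [0.8, [0, 0, 0], [0, 0, 0]]
    - [0.8, [0, 0, 0], [0, 0, 0]]
    - [0.8, [0, 0, 0], [0, 0, 0]]
    - [0.8, [0, 0, 0], [0, 0, 0]]
    - [0.8, [0, 0, 0], [0, 0, 0]]

```text
time_s: 5.9
ee_pos: [0.5814, -0.285, 0.0124]
eef_rot: [-3.142, 0.0, -0.048]
force: [0.6, 0.2, -0.3]
grip_width: 0.0359
grip_force: 25.0
```

Call:
carry_out:
  commands:
    - [0.8, [0, 0, -36], [0, 0, 0]]
    - [0.8, [0, 0, -36], [0, 0, 0]]
    - [0.8, [0, 0, -36], [0, 0, 0]]
    - [0.8, [7.9, -43.4, 0], [0, 0, 0]]
    - [0.8, [7.9, -43.4, 0], [0, 0, 0]]
    - [0.8, [7.9, -43.4, 0], [0, 0, 0]]
    - [0.8, [7.9, -43.4, 0], [0, 0, 0]]
    - [0.8, [7.9, -43.4, 0], [0, 0, 0]]
    - [0.8, [7.9, -43.4, 0], [0, 0, 0.09]]
    - [0.8, [0, 0, 0], [0, 0, 0.09]]

```text
time_s: 7.15
ee_pos: [0.6414, -0.0242, 0.1201]
eef_rot: [-3.141, 0.001, -0.228]
force: [-0.2, -0.6, -2.5]
grip_width: 0.0355
grip_force: 25.0
```

Call:
carry_out:
  commands:
    - [0.8, [0, 0, 20], [0, 0, 0]]
    - [0.8, [0, 0, 10], [0, 0, 0]]
    - [0.8, [0, 0, 0], [0, 0, 0]]
    - [0.8, [0, 0, 0], [0, 0, 0]]

```text
time_s: 7.65
ee_pos: [0.6414, -0.0276, 0.0907]
eef_rot: [-3.142, -0.0, -0.228]
force: [0.5, -0.7, -2.4]
grip_width: 0.0358
grip_force: 25.0
```

```bash
python3 - <<'E'
from h import *
s=ctrl.camera("side"); t=ctrl.camera("top"); np.save("s1.npy",s,allow_pickle=True)
cv2.imwrite("pics/d1.png",np.hstack([cv2.resize(s["img"][205:285,300:380],(400,400),interpolation=cv2.INTER_CUBIC),cv2.resize(t["img"][170:250,280:360],(400,400),interpolation=cv2.INTER_CUBIC)]))
o=ctrl.get_obs();print(o["ee_pos"],o["eef_rot"],o["force"],o["grip_width"])
E
```

```text
[ 0.64145943 -0.02743552  0.09096417] [-3.14149823e+00 -8.22397598e-04 -2.28170823e-01] [ 0.17621918  0.15689377 -1.06565684] 0.035769243405470434
```

View pics/d1.png

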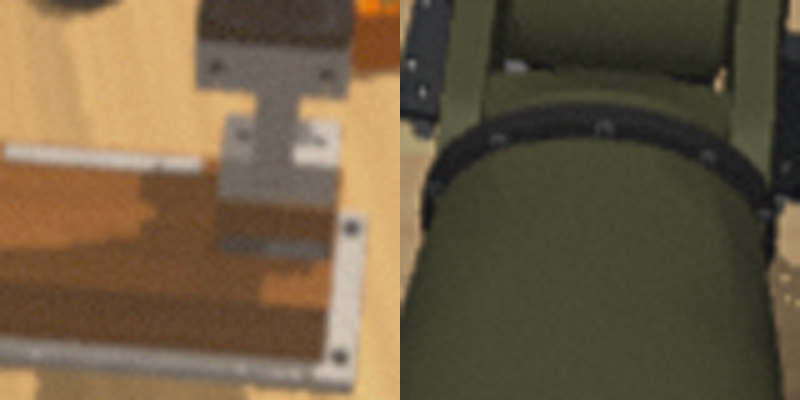

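The side crop shows the held block spanning columns 218–341, with its bottom edge near row 200, right over the pocket, whose near edge runs from about (218,242) to (330,258). In the top view the arm hides it. I'll check this against the model's projection.

```bash
python3 - <<'E'
from h import *
s=np.load("s1.npy",allow_pickle=True).item(); im=cv2.resize(s["img"][205:285,300:380],(800,800),interpolation=cv2.INTER_CUBIC)[120:680]
def R(a,b,cx,cy,w,z): 
    q=np.array([[a,b],[a,-b],[-a,-b],[-a,b]]); r=np.array([[np.cos(w),-np.sin(w)],[np.sin(w),np.cos(w)]])
    return np.c_[q@r.T+[cx,cy],[z]*4]
for X,col in((R(.0295,.0195,.641,-.0274,-.227,.046),(0,255,0)),(R(.028,.018,.6414,-.0275,-.228,.0786),(255,0,255)),(R(.028,.018,.6414,-.0275,-.228,.1046),(255,255,0)),(R(.11,.055,.563,-.0092,-.227,.046),(0,255,255))):
    p=((proj(s,X)+.5-[300,205])*10-.5-[0,120]); cv2.polylines(im,[np.round(p).astype(int)],True,col,1)
cv2.imwrite("pics/d2.png",im)
E
```

```text
(no output)
```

View pics/d2.png

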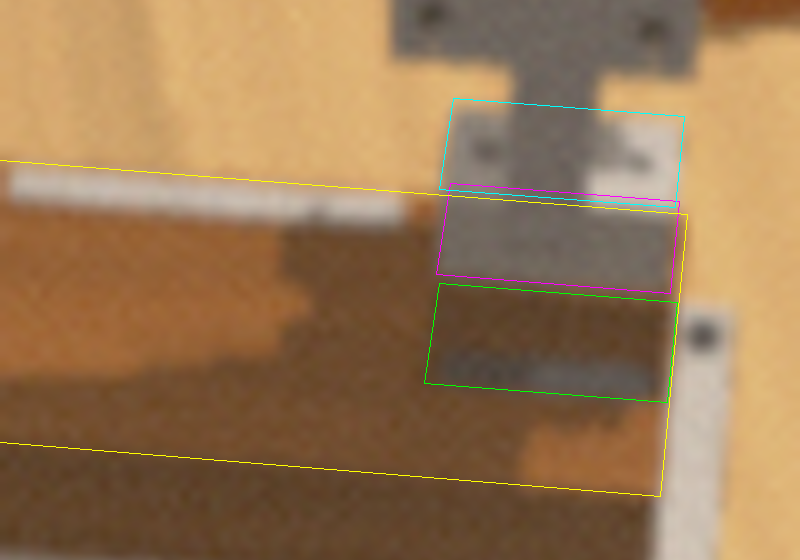

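The overlay matches within about 1 mm horizontally for the block (magenta and cyan) and the pocket (green). Lowering into the mouth with the force watched.

Call:
carry_out:
  commands:
    - [0.8, [0, 0, 15], [0, 0, 0]]
    - [0.8, [0, 0, 12], [0, 0, 0]]
    - [0.8, [0, 0, 4], [0, 0, 0]]
    - [0.8, [0, 0, 2], [0, 0, 0]]
    - [0.8, [0, 0, 2], [0, 0, 0]]
    - [0.8, [0, 0, 0], [0, 0, 0]]

```text
time_s: 8.5
ee_pos: [0.6413, -0.0272, 0.0556]
eef_rot: [-3.142, -0.0, -0.228]
force: [-0.0, 0.0, -2.3]
grip_width: 0.0358
grip_force: 25.0
```

Call:
carry_out:
  commands:
    - [0.8, [0, 0, 2], [0, 0, 0]]
    - [0.8, [0, 0, 2], [0, 0, 0]]
    - [0.8, [0, 0, 1.5], [0, 0, 0]]
    - [0.8, [0, 0, 0], [0, 0, 0]]

```text
time_s: 9.0
ee_pos: [0.6411, -0.0272, 0.0498]
eef_rot: [3.142, 0.0, -0.228]
force: [-1.1, -0.3, -2.1]
grip_width: 0.0356
grip_force: 25.0
```

Call:
carry_out:
  commands:
    - [0.3, [0, 0, 0], [0, 0, 0]]
    - [0.3, [0, 0, 0], [0, 0, 0]]
    - [0.3, [0, 0, 0], [0, 0, 0]]
    - [0.3, [0, 0, -20], [0, 0, 0]]
    - [0.3, [0, 0, -20], [0, 0, 0]]
    - [1, [0, 0, 0], [0, 0, 0]]
    - [1, [0, 0, 0], [0, 0, 0]]
    - [1, [0, 0, 0], [0, 0, 0]]
    - [1, [0, 0, 0], [0, 0, 0]]
    - [1, [0, 0, 0], [0, 0, 0]]
  squeeze: 20

```text
time_s: 10.25
ee_pos: [0.6411, -0.0272, 0.0897]
eef_rot: [3.142, 0.0, -0.228]
force: [0.4, 0.1, -0.2]
grip_width: 0.0194
grip_force: 0.0
```

Call:
carry_out:
  commands:
    - [1, [0, 0, 15], [0, 0, 0]]
    - [1, [0, 0, 10], [0, 0, 0]]
    - [1, [0, 0, 4], [0, 0, 0]]
    - [1, [0, 0, 0], [0, 0, 0]]

```text
time_s: 10.75
ee_pos: [0.6411, -0.0272, 0.0605]
eef_rot: [3.142, 0.001, -0.228]
force: [0.1, 0.6, -0.6]
grip_width: 0.0005
grip_force: 0.0
```

Call:
carry_out:
  commands:
    - [1, [0, 0, 3], [0, 0, 0]]
    - [1, [0, 0, 2], [0, 0, 0]]
    - [1, [0, 0, 2], [0, 0, 0]]
    - [1, [0, 0, 1], [0, 0, 0]]
    - [1, [0, 0, 0], [0, 0, 0]]

```text
time_s: 11.38
ee_pos: [0.6412, -0.0272, 0.0529]
eef_rot: [3.142, 0.0, -0.228]
force: [0.5, 0.8, -0.2]
grip_width: 0.0006
grip_force: 0.0
```

Call:
carry_out:
  commands:
    - [1, [0, 0, 1], [0, 0, 0]]
    - [1, [0, 0, 1], [0, 0, 0]]
    - [1, [0, 0, 1], [0, 0, 0]]
    - [1, [0, 0, 0], [0, 0, 0]]

```text
time_s: 11.88
ee_pos: [0.6413, -0.0272, 0.0501]
eef_rot: [-3.142, -0.0, -0.228]
force: [-0.8, 0.3, 3.1]
grip_width: 0.0004
grip_force: 1.7
```

Call:
carry_out:
  commands:
    - [1, [0, 0, 1], [0, 0, 0]]
    - [1, [0, 0, 1], [0, 0, 0]]
    - [1, [0, 0, 1], [0, 0, 0]]
    - [1, [0, 0, 0], [0, 0, 0]]

```text
time_s: 12.38
ee_pos: [0.6413, -0.0272, 0.0468]
eef_rot: [-3.142, -0.0, -0.228]
force: [1.7, -0.2, 3.1]
grip_width: 0.0002
grip_force: 1.1
```

Call:
carry_out:
  commands:
    - [1, [0, 0, 1], [0, 0, 0]]
    - [1, [0, 0, 1], [0, 0, 0]]
    - [1, [0, 0, 0], [0, 0, 0]]

```text
time_s: 12.75
ee_pos: [0.6415, -0.0272, 0.0462]
eef_rot: [-3.142, -0.001, -0.228]
force: [-5.3, 1.0, 13.3]
grip_width: 0.0003
grip_force: 6.9
```

Call:
carry_out:
  commands:
    - [1, [0, 0, 1], [0, 0, 0]]
    - [1, [0, 0, 0], [0, 0, 0]]
    - [1, [0, 0, 0], [0, 0, 0]]

```text
time_s: 13.12
ee_pos: [0.6417, -0.0273, 0.0461]
eef_rot: [-3.141, -0.002, -0.228]
force: [-7.8, -0.5, 21.1]
grip_width: 0.0002
grip_force: 10.7
```

Call:
carry_out:
  commands:
    - [1, [0, 0, -10], [0, 0, 0]]
    - [0.35, [0, 0, -50], [0, 0, 0]]
    - [0.35, [0, 0, -50], [0, 0, 0]]
    - [0.35, [-29.6, -44, -30], [0, 0, 0]]
    - [0.35, [-29.6, -44, 0], [0, 0, 0]]
    - [0.35, [-29.6, -44, 0], [0, 0, 0]]
    - [0.35, [-29.6, -44, 0], [0, 0, 0]]
    - [0.35, [-29.6, -44, 0], [0, 0, 0]]
    - [0.35, [-29.6, -44, 0], [0, 0, 0]]
    - [0.35, [0, 0, 0], [0, 0, 0]]

```text
time_s: 14.38
ee_pos: [0.5265, 0.2729, 0.1837]
eef_rot: [3.141, 0.001, -0.224]
force: [0.1, -1.0, 0.5]
grip_width: 0.0608
grip_force: 0.0
```

```bash
python3 - <<'E'
from fit import *
s=ctrl.camera("side"); t=ctrl.camera("top")
t0=np.load("top0.npy",allow_pickle=True).item()["img"]
cv2.imwrite("pics/e1.png",np.hstack([cv2.resize(s["img"][225:285,315:375],(400,400),interpolation=cv2.INTER_CUBIC),cv2.resize(t["img"][180:250,280:350],(400,400),interpolation=cv2.INTER_CUBIC)]))
cv2.imwrite("pics/e2.png",cv2.resize(t0[215:315,155:255],(600,600),interpolation=cv2.INTER_CUBIC))
for th in("clamp_head","clamp_eye","clamp_balance"): print(th,[(n,np.round(d["at"],3).tolist(),round(d["score"],2)) for n in("top","side") for d in ctrl.place_of(th,n)[:1]])
E
```

```text
clamp_head [('top', [0.583, 0.258, -0.0], 0.53), ('side', [0.576, 0.257, 0.0], 0.84)]
clamp_eye [('top', [0.502, 0.273, -0.002], 0.27), ('side', [0.424, 0.293, 0.002], 0.89)]
clamp_balance [('top', [0.528, 0.269, 0.017], 0.47), ('side', [0.529, 0.267, 0.019], 0.69)]
```

View pics/e1.png

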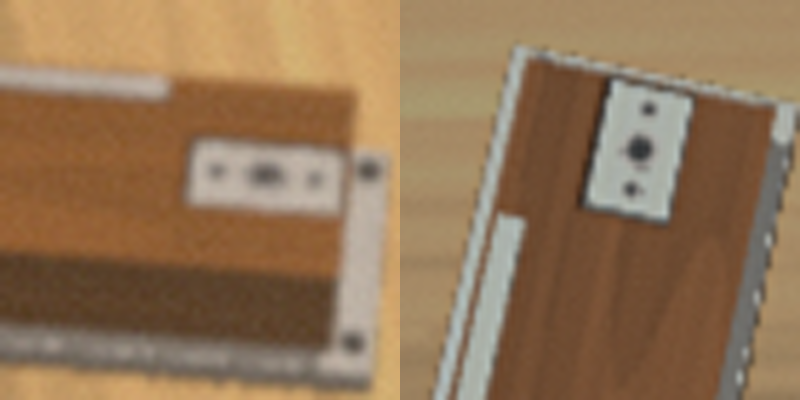

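View pics/e2.png

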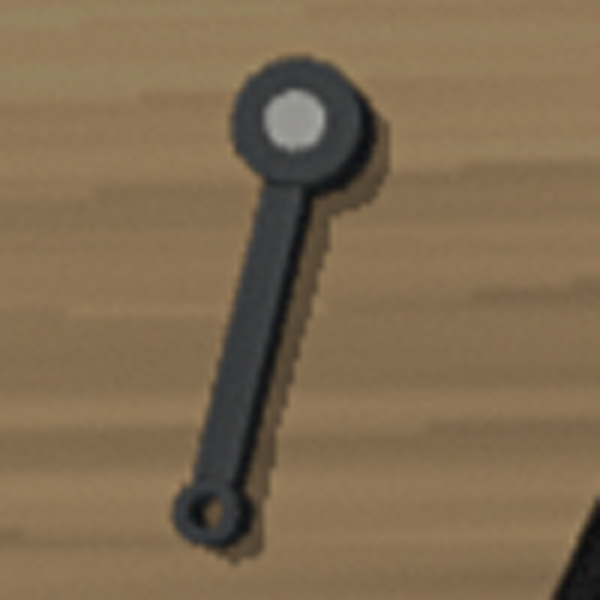

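The left crop shows the block flush in the pocket from the side, and the right crop shows the same from the top. The second picture shows the clamp head centre at crop (295,119) and the eye centre at (211,512), which are top pixels (203.8,234.4) and (189.8,299.9).

```bash
python3 - <<'E'
from h import *
t=np.load("top0.npy",allow_pickle=True).item(); s=np.load("side0.npy",allow_pickle=True).item()
h=onplane(t,(203.75,234.4),.034)[:2];e=onplane(t,(189.75,299.9),.028)[:2]
d=h-e;L=np.linalg.norm(d);w=np.arctan2(d[1],d[0]);b=h-d/L*.05
print(h,e,L,"yaw",w,"bal",b)
# height: head top blob (bright disc) in side view
g=cv2.cvtColor(s["img"],cv2.COLOR_BGR2GRAY); x,y=proj(s,[*h,.034])[0]; print(x,y)
r=g[int(y)-9:int(y)+10,int(x)-12:int(x)+13].astype(int); m=(r>115); v,u=np.nonzero(m)
for a in r[::2]: print(' '.join(map(str,a)))
E
```

```text
[0.57811257 0.25885375] [0.42090209 0.28973963] 0.16021570720872105 yaw -0.19399132629275304 bal [0.52905044 0.26849259]
317.11749216276445 191.65886929955792
173 172 175 179 179 176 177 172 173 173 176 172 171 176 181 184 184 184 182 178 176 179 182 182 181
173 168 173 175 175 178 174 173 171 175 176 171 169 174 179 183 183 187 182 185 179 182 179 178 179
161 165 171 175 178 179 175 172 169 168 165 164 165 167 174 177 183 184 181 183 179 179 181 180 178
160 161 166 162 152 138 121 114 110 104 103 108 104 101 104 116 134 148 166 179 178 180 181 180 181
159 159 142 121 99 89 96 111 138 149 153 154 154 150 137 117 95 89 101 132 157 176 181 182 182
110 106 99 91 91 94 101 129 159 169 170 169 170 166 158 132 101 89 92 97 128 172 179 183 180
88 87 82 80 88 92 92 97 110 124 137 138 132 127 114 101 92 91 89 88 107 154 174 182 182
70 73 68 71 75 75 87 86 89 85 90 89 88 88 87 86 89 79 73 73 102 152 178 179 180
69 66 64 71 68 69 72 76 70 69 71 72 75 69 69 65 69 68 67 73 104 157 176 178 182
75 71 71 64 71 69 69 64 69 71 75 75 72 68 73 72 67 68 70 75 117 168 182 181 182
```

Call:
carry_out:
  commands:
    - [0.35, [3, 3.8, 45], [0, 0, -0.029]]
    - [0.35, [0, 0, 45], [0, 0, 0]]
    - [0.35, [0, 0, 40], [0, 0, 0]]
    - [0.35, [0, 0, 20], [0, 0, 0]]
    - [0.35, [0, 0, 0], [0, 0, 0]]
    - [0.35, [0, 0, 0], [0, 0, 0]]
  squeeze: 45

```text
time_s: 15.52
ee_pos: [0.5307, 0.2658, 0.0351]
eef_rot: [-3.141, -0.001, -0.2]
force: [-0.4, -0.3, 0.1]
grip_width: 0.0614
grip_force: 0.0
```

Call:
carry_out:
  commands:
    - [0.35, [-2.7, -2.2, 15], [0, 0, 0]]
    - [0.35, [0, 0, 14], [0, 0, 0]]
    - [0.35, [0, 0, 0], [0, 0, 0]]
    - [1, [0, 0, 0], [0, 0, 0]]
    - [1, [0, 0, 0], [0, 0, 0]]
    - [1, [0, 0, 0], [0, 0, 0]]
    - [1, [0, 0, 0], [0, 0, 0]]
    - [1, [0, 0, 0], [0, 0, 0]]
    - [1, [0, 0, 0], [0, 0, 0]]

```text
time_s: 16.65
ee_pos: [0.5279, 0.2686, 0.0051]
eef_rot: [-3.141, -0.0, -0.199]
force: [0.5, 1.7, 0.1]
grip_width: 0.0174
grip_force: 45.0
```

Call:
carry_out:
  commands:
    - [1, [0, 0, -10], [0, 0, 0]]
    - [1, [0, 0, -25], [0, 0, 0]]
    - [1, [0, 0, -30], [0, 0, 0]]
    - [1, [0, 0, -30], [0, 0, 0]]
    - [1, [0, 0, -20], [0, 0, 0]]
    - [1, [0, 0, 0], [0, 0, 0]]
    - [1, [0, 0, 0], [0, 0, 0]]

```text
time_s: 17.52
ee_pos: [0.5272, 0.2681, 0.1187]
eef_rot: [3.14, 0.002, -0.199]
force: [-1.3, -0.6, -7.8]
grip_width: 0.0173
grip_force: 45.0
```

```bash
python3 - <<'E'
from h import *
s=ctrl.camera("side"); cv2.imwrite("pics/f1.png",cv2.resize(s["img"][90:250,200:400],(750,600),interpolation=cv2.INTER_CUBIC))
o=ctrl.get_obs(); print(o["moment"],o["force"],o["grip_width"])
E
```

```text
[ 0.05095241  0.03553317 -0.02331974] [-0.30529513 -0.02219645 -6.75923145] 0.017405103656000512
```

View pics/f1.png

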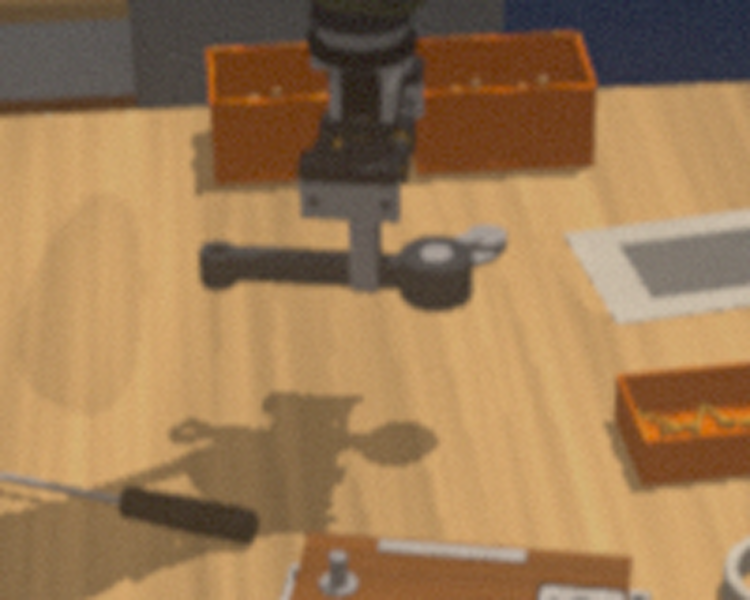

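The picture shows the clamp arm held level by the bar at crop (365,270), with the head at (436,270), the eye at (217,265), and its shadow clear below. Now carrying it to above the jig.

Call:
carry_out:
  commands:
    - [1, [8, 17, 0], [0, 0, 0]]
    - [1, [15, 33.2, 0], [0, 0, 0]]
    - [1, [15, 33.2, 0], [0, 0, 0]]
    - [1, [15, 33.2, 0], [0, 0, 0]]
    - [1, [15, 33.2, 0], [0, 0, 0]]
    - [1, [15, 33.2, 0], [0, 0, 0]]
    - [1, [15, 33.2, 0], [0, 0, 0]]
    - [1, [15, 33.2, -2], [0, 0, 0]]
    - [1, [7, 16.4, 0], [0, 0, 0.028]]
    - [1, [0, 0, 4], [0, 0, 0]]

```text
time_s: 18.82
ee_pos: [0.5928, -0.017, 0.1175]
eef_rot: [3.142, 0.0, -0.23]
force: [0.8, 0.8, -7.8]
grip_width: 0.0174
grip_force: 45.0
```

Call:
carry_out:
  commands:
    - [1, [0, 0, 3], [0, 0, 0]]
    - [1, [0, 0, 0], [0, 0, 0]]
    - [1, [0, 0, 0], [0, 0, 0]]
    - [1, [0, 0, 0], [0, 0, 0]]

```text
time_s: 19.32
ee_pos: [0.5929, -0.0155, 0.1151]
eef_rot: [-3.142, -0.0, -0.227]
force: [-0.4, 0.2, -7.5]
grip_width: 0.0178
grip_force: 45.0
```

```bash
python3 - <<'E'
from h import *
s=ctrl.camera("side"); im=cv2.resize(s["img"][150:300,230:430],(800,600),interpolation=cv2.INTER_CUBIC)
w=-.227;J=np.array([.563,-.009]);d=np.array([np.cos(w),np.sin(w)])
for k,z in((.08,.140),(-.08,.134),(.08,.046),(-.08,.046)):
    p=((proj(s,[*(J+k*d),z])[0]-[230,150]+.5)*4-.5).round().astype(int); cv2.drawMarker(im,tuple(int(q) for q in p),(0,255,0),0,14,1)
cv2.imwrite("pics/g1.png",im)
o=ctrl.get_obs(); print(o["ee_pos"],o["eef_rot"],o["joint_vel"].round(3),o["force"],o["grip_width"],o["time_s"])
for th in("clamp_head","clamp_eye"): print(th,[(np.round(q["at"],3).tolist(),round(q["score"],2)) for q in ctrl.place_of(th,"side")[:2]])
E
```

```text
[ 0.5928778  -0.01562984  0.11509031] [-3.14155571e+00 -2.27200177e-04 -2.26824680e-01] [-0.002  0.001 -0.    -0.001  0.    -0.   ] [-0.30024061 -0.02589129 -7.97791312] 0.017472148425171745 19.375
clamp_head [([0.64, -0.029, 0.11], 0.58), ([0.643, -0.02, 0.048], 0.31)]
clamp_eye [([0.489, 0.008, 0.108], 0.95)]
```

View pics/g1.png

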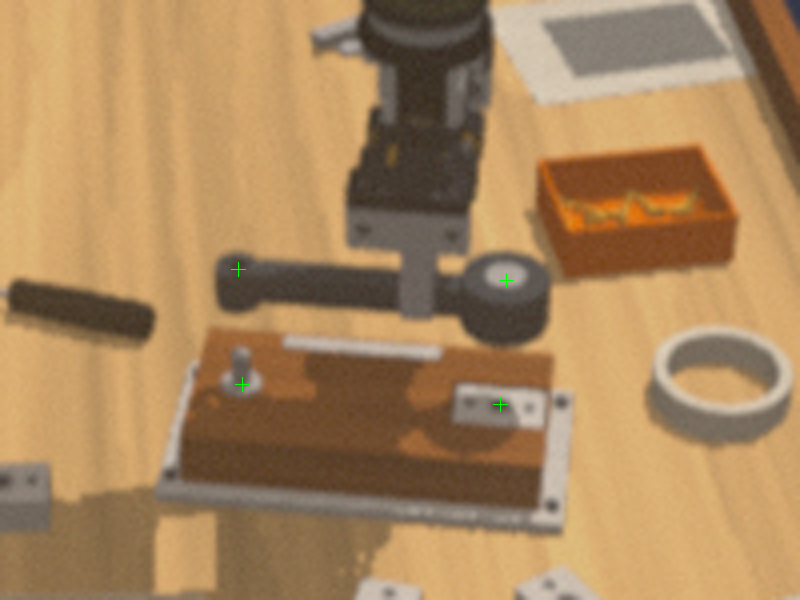

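The picture shows the clamp head top at (505,275) and the eye at (238,268), both within 2 mm of the predicted markers. The guide block is flush at (500,405), and the arm is still and level.

```bash
python3 -c "
from station import ctrl
print(ctrl.hand_in())"
```

```text
the job is handed in; nothing more can be done
None
```

The job is handed in, though the verdict was not shown: the guide block is pressed flush in the pocket, and the clamp arm is held by its balance point, level and still, about 64 mm above the jig top, with its head over the block and its eye over the stud.

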